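# Knock a carved panel out of its nest and rack it

## Robot

A 6-joint arm with a two-finger parallel gripper is mounted at the origin on the work surface. World frame = base frame: x ahead of the robot, y to its left, z up, the work surface at z = 0. Lengths are in mm, angles in rad, forces in N, time in s.
With the tool pointing down it reaches from about 300 to 775 mm from the base axis. Payload 14.6 kg.
Tool frame: the origin (TCP) lies on the centre line of the jaws, within the pads' length; the fingertips stand 19 mm ahead of it and the grasp point (between the pads) is the TCP (bot.tip_reach is the distance from the TCP to the fingertips, in mm); z points along the fingers, y is the line along which they close (so a half turn about z gives the same grasp; the last joint's range is limited). The gripper opens to 85 mm and grips with 20 to 120 N. Pads are 22 mm wide; open, the fingers measure 114 mm over their backs; the gripper's body (76 mm by 85 mm) begins 54 mm behind the grasp point. The pads swing forward as they close: fully open they stand 13 mm farther back than shut.
Start: joints at [-0.067, 0.3, 1.521, -0, 1.321, -0.067], TCP at [549.991, -0.002, 250.281] pointing down, gripper open.
Joint ranges: [-3.03, 3.03], [-0.79, 2.21], [0.23, 2.52], [-1.04, 4.18], [0, 3.07], [-2.55, 2.55]. Speed limits (rad/s): [2.22, 2.22, 2.57, 3.14, 3.14, 3.14].

## Interface

Orientations are given as a unit quaternion [w, x, y, z].
In Python, from rig import bot gives the robot as it stands. Calls block until the motion is done:
- bot.move_to(position, orientation): joint-space move of the TCP to a pose.
- bot.servo_line(position, attitude=None, speed=150, until_force=None): straight line of the TCP; attitude=None keeps the orientation; speed is the mean speed in mm/s. With until_force (N) it stops when the force on the tool has changed by that much, and returns True; else False.
- bot.move_joints(angles): joint-space move.
- bot.move_gripper(opening, grip_force=None): finger opening in mm; grip_force is the grip in N (None keeps the last); returns when the fingers have stopped.
- bot.dwell(seconds).
- bot.ik(position, orientation): joint angles nearest the present ones, or None.
- bot.read_state(): the state.
- bot.read_camera(name): name is "scene" or "side" or "wrist"; returns a dict with "image" (480x640x3 uint8, blue, green, red), "depth" (480x640 float32, mm along the optical axis (not along the pixel's ray), 0 where there is no reading), "fovy" (degrees; the focal length in pixels is half the picture's height over the tangent of half this angle, whatever the lens; pixels are square), "cx", "cy" (the principal point, pixels), "eye" and "attitude" of the camera in the world; the wrist camera has in their place "mount" (4x4, takes a point from camera to tool coordinates, whose origin is the TCP and whose axes are the flange's). Camera axes: x right, y down, z forward; pixel columns grow to the right and rows downward; lengths in mm; the calibration is good to about 2 mm. A picture is of the moment at which its call begins: read the wrist's pose just before it.
A pose or a line that the arm cannot do raises bot.MotionError and nothing moves.
- bot.finish_job(): hands the job in; it is judged then, once.
The state is a dict: "clock": time; "joint_positions": joint angles; "qvel": joint speeds; "effort": joint torques, N m; "ee_pos": TCP position; "tool_rot": TCP orientation; "ft_force": force on the tool from outside, world axes, zero at the start; "moment": the same for the moment, N m; "grip_width": finger opening in mm; "grip_force": force on a finger pad.
Only numpy, scipy, OpenCV 4.12 (cv2) and the standard library are available. Lean on these libraries where they do the work, as an engineer would, in place of code of your own. Each camera call takes 0.05 s, during which the arm holds its last target. There are 200 camera calls.

## Task

The little carved panel is stuck flush in the pocket of its carving nest: raise the knob beside the nest so that the knockout rod pushes the panel up out of the pocket, and leave the rod up. Lift the panel out, set it down on the cork pad and let go of it, then take it again by its ends and lower it into the empty slot of the rack, carved face up, lying flat on the slot's floor and not sticking out at the ends of the slats. Do not drop the panel, and leave the mallet, the gouge and the tin where they are.

Things in the scene. Friction and masses are not known exactly. Their poses are not given: they have to be found in the camera images.
- nest: Carving nest, fixed: wooden block 100 mm (x) by 76 (y), top 99 mm above the bench, on two 58 mm high cheeks along its long sides. Pocket in its top 66 (x) by 38 mm, 31 deep (floor 68 mm above the bench), with a round 29 mm hole in the floor. Origin: centre of the underside, on the bench; z up.
- knockout (a joint): Height of the knockout rod in m: 0 down, 0.032 at its upper stop; starts at 0 to 0.004. A crossbar under the block joins it to the knob's upright; all rise straight up together. Its 24 mm head is 6 mm below the pocket floor at 0; at 0.032 the panel stands 25 mm proud of the block, 5 mm still in the pocket. Raising takes about 7 N; friction holds it where it is left, panel on it too.
- knockout_knob (a point): Middle of the knob of the knockout rod: an upright round wooden knob, 28 mm diameter, 24 mm tall (12 mm above and below this point), 105 mm from the nest's centre along the nest's +x, 127 mm above the bench with the rod down. A 10 mm steel upright carries it. It moves with the rod.
- panel: The carved panel: a wooden block 64 mm (x) by 36 mm (y) by 30 mm (z) with a shallow face carved in relief on top, 5 mm higher in the middle; about 50 g. Origin: centre of its underside, z up through the carved face. It starts in the nest's pocket, its axes along the nest's, its edges 1 mm below the block's top. Either way round will do in the slot.
- pad: Cork pad fixed to the bench, 120 mm (x) by 100 mm (y) by 4 mm thick. Origin: centre of the underside, on the bench.
- rack: Rack fixed to the bench: base 100 mm (x) by 116 mm (y) by 8 mm thick, with three upright slats along x, 90 mm long, 8 thick, top 48 mm above the bench, making two slots open at both ends. The slot on its -y side holds a finished panel fixed there, that on the +y side is empty. Origin: centre of the underside, on the bench.
- slot (a point): Centre of the floor of the rack's empty slot, 8 mm above the bench; x along the slot, z up. The slot is 46 mm wide between slats 40 mm high: too narrow for fingers beside the panel's long sides, so the panel must be held by its ends (64 mm apart).
- mallet: Bystander: mallet lying on the bench, black head 90 x 62 mm, handle 32 mm thick, 280 mm long overall. Origin near the middle, on the underside.
- gouge: Bystander: gouge lying on the bench, 225 mm long, 22 mm thick. Origin near the middle, on the underside.
- tin: Bystander: open yellow tin, 72 mm diameter, 80 mm tall. Origin: centre of the underside.
Things that resemble listed ones, but are neither listed nor needed, are in the scene too. What is meant by the panel is not green, purple or red, and is the larger of those in its own colour.

How it is judged:
By the outcome, as a careful person would: the job done as asked, in the order asked, and still so for the second after the job is handed in, with the robot touching nothing.
It also fails if it takes over 67 s, if anything falls off the work surface, if the arm or the gripper's body presses on something with over 40 N, if the wrist force passes 120 N, or if a joint passes its speed limit or range.

## Working session

There is one attempt and no reset: what is moved stays moved. The work goes in short steps, each a Python script; the robot and the scene stay as the last script left them, time stands still between calls to the robot, and variables do not carry over. Pictures are saved under pics/ and viewed, at most 10 in all, crops included, and the job is handed in when it is done.

```bash
mkdir -p pics; ls
cat > h.py <<'E'
import numpy as np, cv2
from scipy.spatial.transform import Rotation as R
from rig import bot
def rot(q): return R.from_quat([q[1],q[2],q[3],q[0]])
def cam(name):
    s=bot.read_state(); c=bot.read_camera(name)
    c['f']=240/np.tan(np.radians(c['fovy'])/2)
    if name=='wrist':
        T=np.eye(4); T[:3,:3]=rot(s['tool_rot']).as_matrix(); T[:3,3]=s['ee_pos']
        M=T@np.array(c['mount']); c['Rm']=M[:3,:3]; c['o']=M[:3,3]
    else:
        c['Rm']=rot(c['attitude']).as_matrix() if np.size(c['attitude'])==4 else np.array(c['attitude'])
        c['o']=np.array(c['eye'],float)
    return c
def rays(c,px):
    px=np.atleast_2d(px).astype(float)
    d=np.c_[(px[:,0]-c['cx'])/c['f'],(px[:,1]-c['cy'])/c['f'],np.ones(len(px))]
    return d@c['Rm'].T
def onplane(c,px,z):
    d=rays(c,px); return c['o']+d*((z-c['o'][2])/d[:,2])[:,None]
def cloud(c):
    v,u=np.mgrid[:480,:640]; d=rays(c,np.c_[u.ravel(),v.ravel()])
    return (c['o']+d*c['depth'].ravel()[:,None]).reshape(480,640,3)
def down(yaw): # tool down, closing line (tool y) along world angle yaw+90deg
    q=(R.from_euler('z',yaw)*R.from_euler('x',np.pi)).as_quat(); return [q[3],q[0],q[1],q[2]]
E
python3 - <<'E'
from h import *
for n in ('scene','side'):
    c=cam(n); cv2.imwrite(f'pics/{n}0.png',c['image']); np.savez(f'{n}0.npz',**{k:c[k] for k in('image','depth','Rm','o','f','cx','cy')})
    print(n,c['o'],c['Rm'].round(3).tolist(),c['f'],(c['depth']>0).mean())
s=bot.read_state();print(s['clock'],s['tool_rot'],s['grip_width'],s['ee_pos'])
E
```

```text
pics
scene [1242.21471616  460.45891311  727.42488205] [[-0.593, 0.504, -0.628], [0.805, 0.37, -0.464], [-0.001, -0.781, -0.625]] 446.3186685264068 0.9959407552083334
side [ 98.3871064  598.44079754 956.32861274] [[-0.786, -0.446, 0.427], [-0.618, 0.59, -0.52], [-0.02, -0.673, -0.739]] 456.1824743230017 0.99615234375
0.1 [-3.75257323e-04  7.07108475e-01  7.07104906e-01 -3.41477403e-04] 85.13641444181067 [5.49821256e+02 5.67455289e-03 2.49779261e+02]
```

View pics/scene0.png

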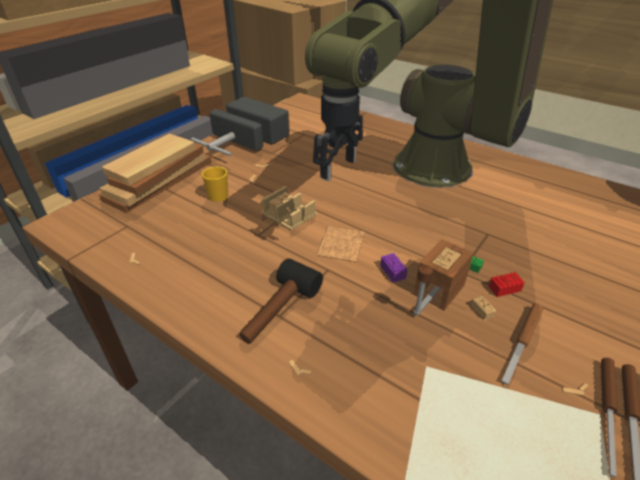

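View pics/side0.png

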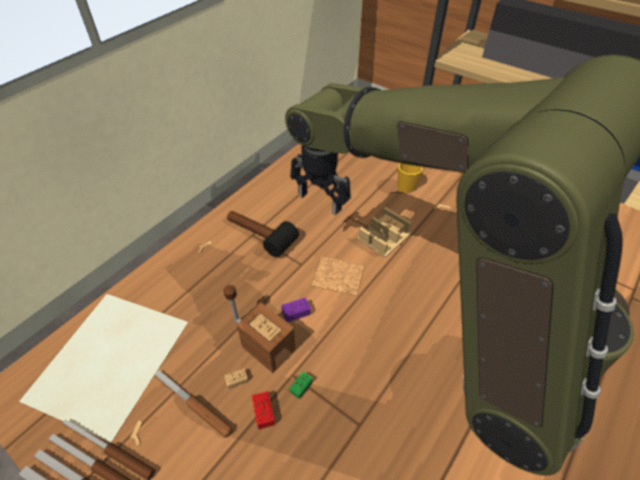

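Scene view: nest near (445,265) with the panel on top at (447,258), knob (425,272), pad (342,243), rack (288,210). Side view: nest (267,330), knob (230,291), pad (338,275), rack (385,235).

Run:
```python
from h import *
C={n:dict(np.load(f'{n}0.npz')) for n in('scene','side')}
P={n:cloud(C[n]) for n in C}
for n,px in (('scene',dict(panel=(447,258),knob=(425,272),pad=(342,243),rack=(288,210))),('side',dict(panel=(267,326),knob=(230,291),pad=(338,275),rack=(385,235)))):
    for k,(u,v) in px.items(): print(n,k,P[n][v,u].round(1))
# nest top, from height band near panel
for n in P:
    p=P[n]; c=p[258,447] if n=='scene' else p[326,267]
    m=(abs(p[...,2]-99)<5)&(np.hypot(p[...,0]-c[0],p[...,1]-c[1])<75)
    print(n,'top',m.sum(),cv2.minAreaRect(p[m][:,:2].astype(np.float32)),np.median(p[m][:,2]))
    m=(p[...,2]>110)&(p[...,2]<150)&(np.hypot(p[...,0]-c[0],p[...,1]-c[1])<150)
    print('knob',m.sum(),p[m].mean(0) if m.any() else 0)
    k=p[272,425] if n=='scene' else p[291,230]
    r=p[210,288] if n=='scene' else p[235,385]
    m=(p[...,2]>38)&(p[...,2]<56)&(np.hypot(p[...,0]-r[0],p[...,1]-r[1])<90)
    print('rack',m.sum(),cv2.minAreaRect(p[m][:,:2].astype(np.float32)))
    a=p[243,342] if n=='scene' else p[275,338]
    h=cv2.cvtColor(C[n]['image'],cv2.COLOR_BGR2HSV); print('padhsv',h[243,342] if n=='scene' else h[275,338], 'tin',h[185,216])
```

```text
scene panel [512.8 257.7 100.6]
scene knob [621.5 253.3 140.2]
scene pad [503.1 -13.1   2.7]
scene rack [ 489.9 -201.    19.1]
side panel [498.6 252.6 103.6]
side knob [603.7 251.2 141.5]
side pad [499.9 -17.6   2.4]
side rack [ 472.8 -205.2   12.5]
scene top 1171 ((506.5548400878906, 254.76327514648438), (77.22432708740234, 103.4754409790039), 87.2347640991211) 98.28772739521798
knob 220 [617.12186485 251.49393084 133.53597989]
rack 495 ((481.07684326171875, -206.0714569091797), (120.72122955322266, 92.76788330078125), 84.42727661132812)
padhsv [ 15 134 210] tin [ 21 200 159]
side top 1453 ((504.3003234863281, 253.48414611816406), (78.92298126220703, 102.91468811035156), 86.73274993896484) 98.8508568643789
knob 164 [604.61336514 251.34325949 135.28094701]
rack 564 ((476.99371337890625, -205.95509338378906), (119.67173767089844, 90.43771362304688), 84.19152069091797)
padhsv [ 15 132 219] tin [ 27  26 107]
```

Run:
```python
from h import *
c=cam('wrist'); im0=c['image']; print(np.array(c['mount']).round(2).tolist(), c['f'], bot.tip_reach)
cl=cloud(c); np.savez('w0.npz',**{k:c[k] for k in('image','depth','Rm','o','f','cx','cy')})
print('corners',[onplane(c,p,0)[0].round() for p in((0,0),(639,0),(639,479),(0,479))])
q=down(np.radians(-2)); 
# keep tool within joint range: choose yaw variant nearest present
for y in (-2,178):
    s=bot.ik([480,252,330],down(np.radians(y))); print(y,None if s is None else np.round(s,2))
```

```text
[[-0.0, -0.96, -0.28, 70.26], [1.0, 0.0, -0.0, 0.8], [0.0, -0.28, 0.96, -122.94], [0.0, 0.0, 0.0, 1.0]] 398.2990575528183 19.0
corners [array([279., 166.,   0.]), array([811., 165.,  -0.]), array([ 922., -339.,    0.]), array([ 164., -340.,    0.])]
-2 [ 0.42  0.23  1.42 -0.    1.49  2.02]
178 [ 0.42  0.23  1.42  0.    1.49 -1.12]
```

Run:
```python
from h import *
cv2.imwrite('pics/w0.png',np.load('w0.npz')['image'])
bot.move_to([500,215,330],down(np.radians(88)) if False else bot.read_state()['tool_rot'])
c=cam('wrist'); np.savez('w1.npz',**{k:c[k] for k in('image','depth','Rm','o','f','cx','cy')}); cv2.imwrite('pics/w1.png',c['image'])
print(bot.read_state()['clock'])
```

```text
1.1333
```

View pics/w0.png

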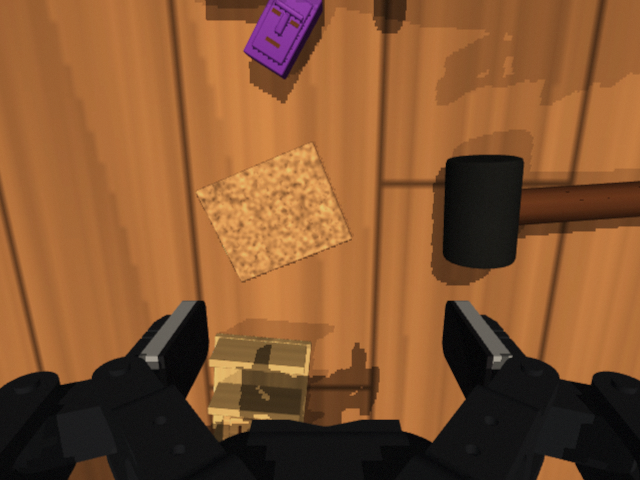

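View pics/w1.png

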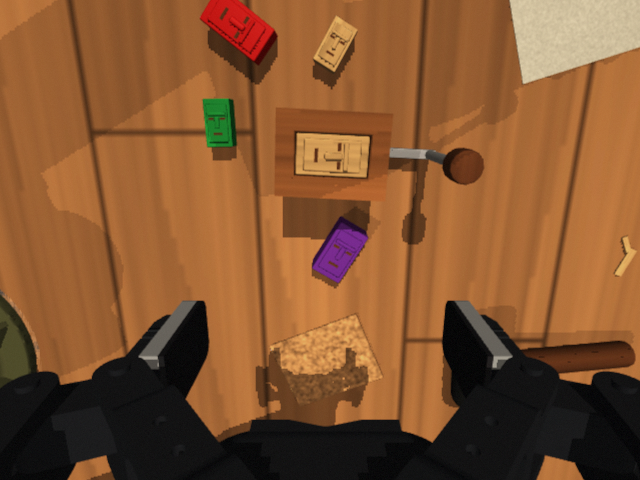

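w0: pad at (274,211), rack slats around (260,350–410), with the finished panel lower down (toward −y). w1: panel centre (332,155), nest 275–392 × 108–200, knob top (463,166).

Run:
```python
from h import *
c=dict(np.load('w1.npz')); p=cloud(c); h=cv2.cvtColor(c['image'],cv2.COLOR_BGR2HSV)
print('hsv panel',h[140,305],h[155,350],'block',h[190,330],'knob',h[166,462],p[155,332],p[190,330],p[166,462])
roi=np.zeros((480,640),np.uint8); roi[125:185,285:380]=1
m=((h[...,1]<150)&(h[...,2]>140)&(roi>0)).astype(np.uint8)
m=cv2.morphologyEx(m,cv2.MORPH_CLOSE,np.ones((9,9)))
q=onplane(c,np.argwhere(m)[:,::-1],98).astype(np.float32); print('panel',cv2.minAreaRect(q[:,:2]),q.mean(0))
t=(abs(p[...,2]-99)<4)&(np.hypot(p[...,0]-505,p[...,1]-253)<75); print('top',cv2.minAreaRect(p[t][:,:2].astype(np.float32)))
k=(p[...,2]>134)&(np.hypot(p[...,0]-611,p[...,1]-250)<40); print('knob',k.sum(),p[k].mean(0),p[k].max(0),p[k].min(0))
u,v=np.argwhere(k)[:,1],np.argwhere(k)[:,0]; print(u.mean(),v.mean())
c=dict(np.load('w0.npz')); p=cloud(c)
h=cv2.cvtColor(c['image'],cv2.COLOR_BGR2HSV)
pm=(p[...,2]>1.5)&(p[...,2]<8)&(np.hypot(p[...,0]-501,p[...,1]+15)<90); print('pad',pm.sum(),cv2.minAreaRect(p[pm][:,:2].astype(np.float32)))
r=(p[...,2]>44)&(p[...,2]<52)&(np.hypot(p[...,0]-479,p[...,1]+206)<90)&(c['depth']>0)
mm=r.astype(np.uint8);n,l,st,ce=cv2.connectedComponentsWithStats(mm)
for i in range(1,n):
    if st[i][4]>100: print('slat',st[i],cv2.minAreaRect(p[l==i][:,:2].astype(np.float32)),np.median(p[l==i][:,2]))
for v in range(330,430,6): print(v,p[v,285].round(0),end=' ')
```

```text
hsv panel [ 17 151 199] [ 17 149 219] block [ 12 192 154] knob [ 11 189 109] [506.44720082 254.55843271 103.23169576] [504.8571899  223.26473366  98.22847009] [607.09408901 249.19142598 139.45561217]Traceback (most recent call last):
  File "<stdin>", line 7, in <module>
cv2.error: OpenCV(4.12.0) /io/opencv/modules/imgproc/src/convhull.cpp:143: error: (-215:Assertion failed) total >= 0 && (depth == CV_32F || depth == CV_32S) in function 'convexHull'
```

Run:
```python
from h import *
c=dict(np.load('w1.npz')); p=cloud(c); h=cv2.cvtColor(c['image'],cv2.COLOR_BGR2HSV)
roi=np.zeros((480,640),np.uint8); roi[125:185,285:380]=1
m=((h[...,1]<172)&(h[...,2]>140)&(roi>0)).astype(np.uint8)
m=cv2.morphologyEx(m,cv2.MORPH_CLOSE,np.ones((9,9)))
q=onplane(c,np.argwhere(m)[:,::-1],98).astype(np.float32); print('panel',cv2.minAreaRect(q[:,:2].copy()),q.mean(0))
def mar(x): return cv2.minAreaRect(np.ascontiguousarray(x[:,:2],np.float32))
t=(abs(p[...,2]-99)<4)&(np.hypot(p[...,0]-505,p[...,1]-253)<75); print('top',mar(p[t]))
k=(p[...,2]>134)&(np.hypot(p[...,0]-611,p[...,1]-250)<40); print('knob',k.sum(),p[k].mean(0),p[k].max(0),p[k].min(0))
c=dict(np.load('w0.npz')); p=cloud(c)
pm=(p[...,2]>1.5)&(p[...,2]<8)&(np.hypot(p[...,0]-501,p[...,1]+15)<90); print('pad',pm.sum(),mar(p[pm]))
r=(p[...,2]>44)&(p[...,2]<52)&(np.hypot(p[...,0]-479,p[...,1]+206)<90)&(c['depth']>0)
n,l,st,ce=cv2.connectedComponentsWithStats(r.astype(np.uint8))
for i in range(1,n):
    if st[i][4]>100: print('slat',st[i],mar(p[l==i]),np.median(p[l==i][:,2]))
for v in range(330,430,6): print(v,p[v,285].round(0),end=' ')
```

```text
panel ((506.4404602050781, 254.1920623779297), (35.43899917602539, 63.021331787109375), 87.04560852050781) [506.35864 254.45541  98.     ]
top ((506.617431640625, 253.23721313476562), (76.23896026611328, 100.14856719970703), 87.12828063964844)
knob 1007 [610.06060927 248.47351301 139.34984879] [624.12314299 261.28234459 141.92621748] [597.53589183 234.86186037 134.20008443]
pad 12765 ((495.17584228515625, -13.121299743652344), (162.6927490234375, 167.94459533691406), 15.852517127990723)
slat [209 357  96  18 878] ((485.7180480957031, -153.4267578125), (9.366586685180664, 89.66596984863281), 84.29033660888672) 47.41331616987267
slat [208 406  92  16 798] ((480.1256103515625, -207.5217742919922), (10.597023963928223, 89.6745834350586), 84.48149871826172) 47.43912258186279
330 [ 508. -142.   -1.] 336 [ 508. -150.   -1.] 342 [ 508. -153.    6.] 348 [ 510. -152.   17.] 354 [ 511. -152.   28.] 360 [ 512. -152.   40.] 366 [ 512. -153.   47.] 372 [ 512. -159.   48.] 378 [ 507. -194.    8.] 384 [ 507. -202.    8.] 390 [ 508. -206.   13.] 396 [ 509. -206.   23.] 402 [ 509. -207.   30.] 408 [ 510. -207.   39.] 414 [ 511. -207.   48.] 420 [542.   9. 303.] 426 [542.  10. 305.]
```

Run:
```python
from h import *
c=dict(np.load('w0.npz')); g=onplane(c,[(197,190),(313,142),(352,238),(241,282)],4); print('pad',g.mean(0),np.linalg.norm(np.diff(g,axis=0),axis=1))
o=down(np.radians(87.1)); K=[610.3,248.4]
bot.move_gripper(55)
bot.move_to([*K,200],o)
bot.servo_line([*K,129],speed=100,until_force=15)
bot.move_gripper(10,60); s=bot.read_state(); print(s['grip_width'],s['grip_force'],s['ee_pos'],s['ft_force'])
z=s['ee_pos'][2]
hit=bot.servo_line([*K,z+35],speed=35,until_force=22)
s=bot.read_state(); print(hit,s['ee_pos'],s['ft_force'],s['clock'])
```

```text
pad [503.02370909 -17.19664465   4.        ] [117.17152679  97.68745599 119.18441523]
26.48846638803059 58.7050598859787 [610.47558757 248.45927028 129.61295393] [-1.0548348  -0.33168939  3.19535023]
True [610.38488817 248.45287041 159.5859998 ] [ 3.78135325  0.69182729 -0.26118045] 4.35
```

Run:
```python
from h import *
hit=bot.servo_line([610.3,248.4,163.5],speed=15,until_force=22); s=bot.read_state(); print(hit,s['ee_pos'],s['ft_force'],s['grip_width'])
bot.move_gripper(55)
bot.servo_line([610.3,248.4,225],speed=150)
bot.move_to([500,220,330],down(np.radians(90)))
c=cam('wrist'); cv2.imwrite('pics/w2.png',c['image']); p=cloud(c)
def mar(x): return cv2.minAreaRect(np.ascontiguousarray(x[:,:2],np.float32))
k=(p[...,2]>150)&(np.hypot(p[...,0]-611,p[...,1]-250)<40); print('knob',k.sum(),np.median(p[k],axis=0))
k=(p[...,2]>112)&(p[...,2]<136)&(np.hypot(p[...,0]-506,p[...,1]-254)<50); print('panel',k.sum(),mar(p[k]),np.percentile(p[k][:,2],[10,50,90]))
print(bot.read_state()['clock'])
```

```text
True [610.40146451 248.45152318 159.59796422] [3.42462157 0.71395172 1.29401177] 26.068650263959885
knob 1438 [608.20417983 249.33415498 168.89247985]
panel 3497 ((506.5517272949219, 253.3524932861328), (36.21708679199219, 63.97545623779297), 87.12506866455078) [122.80753876 125.33625429 127.23087086]
6.2917
```

View pics/w2.png

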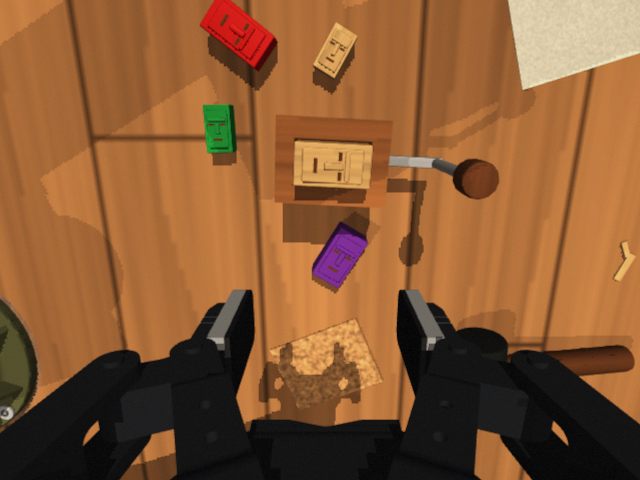

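Run:
```python
from h import *
o=down(np.radians(87.1)); P=[506.5,253.9]
bot.move_gripper(85)
bot.move_to([*P,190],o)
print(bot.servo_line([*P,120.5],speed=90,until_force=12))
bot.move_gripper(50,35); s=bot.read_state(); print(s['grip_width'],s['grip_force'],s['ee_pos'],s['ft_force'])
bot.servo_line([*P,200],speed=80); s=bot.read_state(); print(s['grip_width'],s['grip_force'],s['clock'])
c=cam('wrist'); cv2.imwrite('pics/w3.png',c['image'])
```

```text
False
63.27312980566083 45.33025324344635 [506.6961181  254.01138963 121.03829615] [-0.75747719 -0.55075227  4.28672798]
62.89523731428795 44.86959636211395 9.725
```

View pics/w3.png

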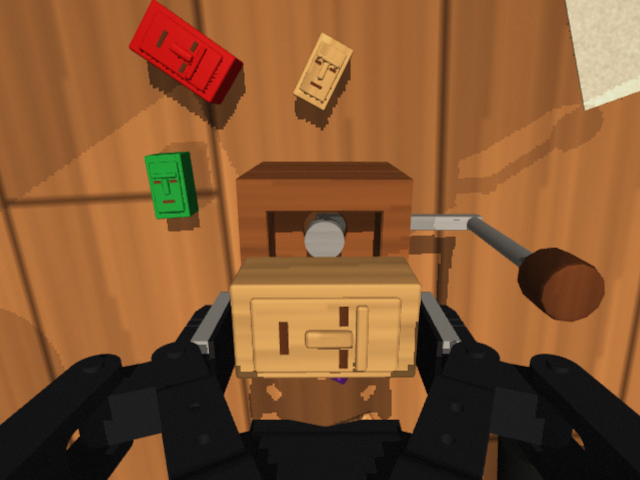

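The panel is held level between its ends, the rod head (323,236) is up in the empty pocket. On to the pad.

Run:
```python
from h import *
o=down(np.radians(84.4)); A=[503,-17]
bot.move_to([*A,120],o)
bot.servo_line([*A,40],speed=80)
print(bot.servo_line([*A,28],speed=15,until_force=5)); s=bot.read_state(); print(s['ee_pos'],s['ft_force'])
bot.move_gripper(85)
bot.servo_line([*A,100],speed=120)
bot.move_to([503,-70,260],down(np.radians(90)))
c=cam('wrist'); cv2.imwrite('pics/w4.png',c['image']); p=cloud(c)
def mar(x): return cv2.minAreaRect(np.ascontiguousarray(x[:,:2],np.float32))
k=(p[...,2]>29)&(p[...,2]<46)&(np.hypot(p[...,0]-503,p[...,1]+17)<55); print('panel',k.sum(),mar(p[k]),np.percentile(p[k][:,2],[5,50,95]))
print(bot.read_state()['clock'])
```

```text
True
[503.11927296 -17.02323698  31.31622018] [ 0.83389923 -0.45942579  3.36408144]
panel 3221 ((503.9649353027344, -17.632055282592773), (36.024147033691406, 64.02803802490234), 84.47896575927734) [32.44270888 35.32235864 37.87865148]
14.45
```

View pics/w4.png

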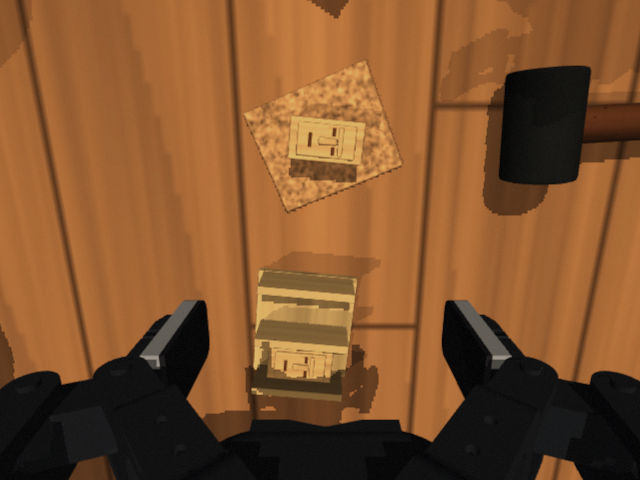

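Panel (327,140) lies flat near the pad's middle; the rack shows the empty slot at (305,310) and the finished panel at (300,365).

Run:
```python
from h import *
c=cam('wrist'); p=cloud(c)
r=(p[...,2]>44)&(p[...,2]<52)&(np.hypot(p[...,0]-483,p[...,1]+206)<90)&(c['depth']>0)
n,l,st,ce=cv2.connectedComponentsWithStats(r.astype(np.uint8)); S=[]
for i in range(1,n):
    if st[i][4]>100: a=cv2.minAreaRect(np.ascontiguousarray(p[l==i][:,:2],np.float32)); print(a); S.append(a)
S=sorted(S,key=lambda a:-a[0][1])[:2]
slot=(np.array(S[0][0])+S[1][0])/2; gap=np.linalg.norm(np.subtract(S[0][0],S[1][0])); print('slot',slot,gap)
assert abs(gap-54)<3 and np.hypot(*(slot-[482.9,-180.5]))<5
o=down(np.radians(84.4)); A=[503.6,-17.3]
bot.move_to([*A,100],o)
print(bot.servo_line([*A,27],speed=80,until_force=12))
bot.move_gripper(50,35); s=bot.read_state(); print(s['grip_width'],s['grip_force'],s['ee_pos'])
bot.servo_line([*A,120],speed=80)
bot.move_to([*slot,120],o)
bot.servo_line([*slot,60],speed=60); 
hit=bot.servo_line([*slot,37],speed=20,until_force=6); s=bot.read_state(); print(hit,s['ee_pos'],s['ft_force'],s['clock'])
if not hit:
    hit=bot.servo_line([*slot,28],speed=12,until_force=5); s=bot.read_state(); print(hit,s['ee_pos'],s['ft_force'],s['grip_width'],s['clock'])
```

```text
((485.7913818359375, -153.70150756835938), (8.855191230773926, 89.39469146728516), 84.2744140625)
((480.24078369140625, -207.34490966796875), (9.480645179748535, 89.36248779296875), 84.13789367675781)
((474.891845703125, -261.3290710449219), (10.592170715332031, 89.4977035522461), 83.96047973632812)
slot [ 483.01608276 -180.52320862] 53.92980371355387
False
63.20729376511915 38.84399056434631 [503.9078608  -17.34047944  27.59151588]
False [ 483.08721862 -180.55376782   37.12675707] [-0.59483464 -0.39978547 -0.31516021] 21.0667
True [ 483.0475309  -180.53870142   31.59335977] [-1.03643313  0.33022613  6.40581108] 63.29425177354906 21.5833
```

Run:
```python
from h import *
s=bot.read_state(); S=[483,-180.5]
bot.move_gripper(85)
bot.servo_line([*S,130],speed=100)
bot.move_to([490,-225,270],down(np.radians(90)))
c=cam('wrist'); cv2.imwrite('pics/w5.png',c['image']); p=cloud(c)
h=cv2.cvtColor(c['image'],cv2.COLOR_BGR2HSV)
a=np.radians(-5.7); d=p[...,:2]-S; x=d@[np.cos(a),np.sin(a)]; y=d@[-np.sin(a),np.cos(a)]
k=(p[...,2]>34)&(p[...,2]<45)&(abs(x)<60)&(abs(y)<21)
print('panel',k.sum(),x[k].min(),x[k].max(),y[k].min(),y[k].max(),np.percentile(p[k][:,2],[5,50,95]))
for xx in(-25,25):
    kk=k&(abs(x-xx)<6); print(np.percentile(p[kk][:,2],[10,50]))
print(bot.read_state()['clock'])
```

```text
panel 3047 -30.90304838334526 33.05124662551762 -18.404024160781052 17.68450651221831 [36.47574551 39.32162615 41.92243591]
[36.50456903 37.85893303]
[36.78548948 38.33452473]
23.7667
```

View pics/w5.png

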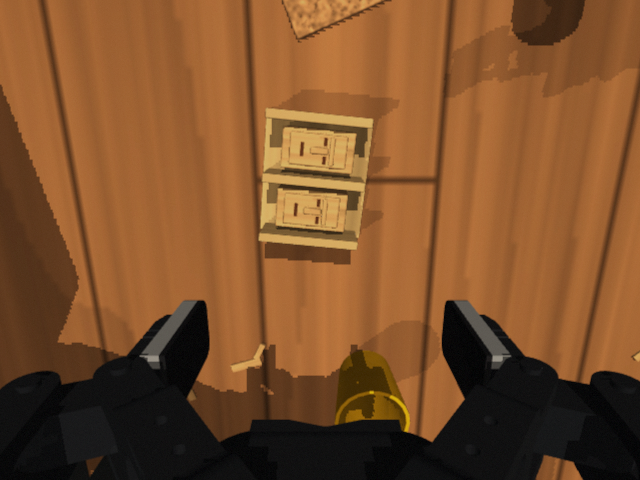

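The panel at (318,149) lies flat and centred in the empty slot, face up, within the slat ends; tin and mallet are untouched.

```bash
python3 -c "
from rig import bot
print(bot.finish_job())"
```

```text
the job is handed in; nothing more can be done
None
```

The job is handed in at about 24 s: the panel was set down on the pad, released and regripped by its ends, and it now lies flat and face up in the rack slot within the slat ends, with the rod left up and the mallet, gouge and tin not touched.

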